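# Clear the target slide, pull it to its mark and hold it

### The arm

A 6-joint arm with a two-finger parallel gripper is mounted at the origin on the work surface. World frame = base frame: x ahead of the robot, y to its left, z up, the work surface at z = 0. Lengths are in m, angles in degrees, forces in N, time in s.
With the tool pointing down it reaches from about 0.4 to 0.825 m from the base axis. Payload 7 kg.
Tool frame: the origin (TCP) lies midway between the tips of the shut fingers; the grasp point (between the pads) lies bot.hold_point_z behind it (bot.hold_point_z is the distance from the TCP to the grasp point, in m); z points along the fingers, y is the direction in which the jaws open and shut (so a half turn about z gives the same grasp; the last joint's range is limited). The gripper opens to 85 mm and grips with 20 to 120 N. Pads are 22 mm wide; open, the fingers measure 114 mm over their backs; the gripper's body (76 mm by 85 mm) begins 54 mm behind the grasp point. The pads swing forward as they close: fully open they stand 13 mm farther back than shut.
Start: joints at [90.59, 20.546, 0.682, 0, -70.136, -16.507], TCP at [0.185, 0.649, 0.231] pointing down, gripper open.
Joint ranges: [-176.03, 176.03], [-82.01, 121.73], [-58.28, 71.71], [-173.87, 95.51], [-174.79, -0.11], [-173.66, 173.66]. Speed limits (degrees/s): [136.94, 136.94, 172.46, 180, 180, 180].

### API

Orientations are given as [roll, pitch, yaw] about the fixed x, y, z axes, in that order (R = Rz(yaw) Ry(pitch) Rx(roll)).
In Python, from workcell import sensors, viewer, ticket, bot gives the robot as it stands.
- The arm moves only by the shell command python3 -m creep 'ROWS' [FORCE]. ROWS is text: rows parted by semicolons, each of 7 numbers parted by spaces: the closure in counts, from 0 (fully open) to 255 (shut), then the shift along the tool's x, y, z in units of 50 mm (1.0 is 50 mm), then the turn, a rotation vector about the tool's x, y, z in units of 360 degrees (1.0 is 360 degrees). A call has 1 to 20 rows; each row shifts and turns the commanded pose from where the row before left it, along the tool's axes as they then stand; what a row does not reach is not made up. A row lasts 1/8 s, in which the tool goes at most 62.5 mm and 10.7 degrees, less where a joint would pass 70% of its speed; a pose out of reach is approached as far as the arm can. A call with a number of a shift or a turn outside -1 to 1 is refused whole. A call with a gripper value outside its range is refused whole. The fingers move at their own pace and stop on an object; FORCE is the grip in N (left out, the last holds). Time passes only in rows, so rows that do not move let the fingers close. It gives the time, the measured TCP pose, the force and the opening at its end, in the units of the state.
- sensors.observe(): the state, without advancing time (a new reading comes with each control period).
- viewer.get_image(name): name is "scene" or "top" or "wrist"; returns (picture, depth): 400x640x3 uint8, red, green, blue; 400x640 float32, m along the optical axis (not along the pixel's ray), 0 where there is no reading.
- viewer.camera_model(name): a dict with "K" (3x3 intrinsics, pixels), "extrinsics" (4x4, takes a point from camera to world coordinates). Camera axes: x right, y down, z forward; pixel columns grow to the right and rows downward; lengths in m; the calibration is good to about 2 mm. A picture is of the moment at which its call begins: read the wrist's pose just before it. camera_model takes no time and is no camera call; for the wrist camera it gives the pose at the moment of the call.
- ticket.hand_in(): hands the job in, once; it reports no verdict.
The state is a dict: "clock": time; "joint_positions": joint angles; "dq": joint speeds; "joint_torque": joint torques, N m; "tool_pos": TCP position; "eef_rot": TCP orientation; "wrist_force": force on the tool from outside, world axes, zero at the start; "torque": the same for the moment, N m; "grip_width": finger opening in m.
Only numpy, scipy, OpenCV 4.12 (cv2) and the standard library are available. Lean on these libraries where they do the work, as an engineer would, in place of code of your own. Each camera call takes 0.05 s, during which the arm holds its last target. There are 200 camera calls.

### The job

A camera lens has been left standing on the bed of the spring-return target slide: set it down standing upright in the low open tray, without dropping it. Then grip the slide's upright handle, pull the carriage out until its cross pointer lines up with the two little mark ribs along the sides of the bed, and finish while still holding it there, because it springs back when let go. Leave the other things on the bench where they are.

Things in the scene. Friction and masses are not known exactly. Their poses are not given: they have to be found in the camera images.
- track: Aluminium bed of the slide, fixed to the bench: 270 mm long (x), 120 mm wide (y), 20 mm thick; a spring housing, 22 mm long, with a drum on it (top 66 mm above the bench), stands across its +x end. Origin under its centre on the bench, z up. The carriage is pulled along the track's -x (roughly towards the robot).
- carriage: Dark steel block 50 (x) by 60 (y) by 22 mm that slides along the bed's centre line. Origin: centre of its underside, 22 mm above the bench; axes parallel to the track's. At rest 70 mm to +x of the track's origin; it moves up to 160 mm along the track's -x against a spring (about 4 N at rest, plus 60 N per metre: 9 to 11 N at the mark) and returns when let go.
- handle (a point): Grip point of the carriage's handle, 74 mm above the bench, straight above the carriage's origin; axes as the track's. The handle is an upright grey plate, 14 mm thick (x), 46 mm wide (y), its top 98 mm above the bench, standing on the block, whose top is 44 mm above the bench. Pinch it from above across its 14 mm.
- pointer (a point): Centre of the steel pointer bar, 4 mm thick (x) and 88 mm long (y), that lies across the top of the carriage, straight above the carriage's origin, 41 mm above the bench. The carriage is at the mark when this has the same x as mark along the track's x axis.
- mark: Two fixed dark steel ribs on the bed beside the carriage's path: 4 mm thick (x), 14 mm long, 10 mm high (top 30 mm above the bench), centred 52 mm off the centre line, a 16 mm flat at each outer end. Origin half-way between them, 20 mm above the bench; axes parallel to the track's. It is 80 to 125 mm along the track's -x from the resting carriage; the track runs on beyond it, there is no stop.
- lens_centre (a point): Centre of the camera lens that stands on the bed in the carriage's way: an upright black cylinder, 50 mm in diameter, 80 mm high, about 0.2 kg; its underside is 40 mm below this point. Its z axis is its own axis, up at the start.
- tray: Low open black tray fixed to the bench, on one side of the slide, left or right: 150 mm (x) by 130 mm (y), walls 18 mm high and 4 mm thick, inner floor 4 mm above the bench, empty. Origin under its centre on the bench.
- charger: Bystander fixed to the bench: black battery charger 120 by 90 by 43 mm, on the slide's other side. Origin under its centre.
- battery: Bystander: loose black battery pack 58 by 38 by 22 mm. Origin under its centre.
- short_lens: Bystander: loose short, wide lens, 66 mm in diameter and 42 mm high, standing on the bench. Origin under its centre.
- driver: Bystander: loose screwdriver 160 mm long, lying on the bench along its x.
- mug: Bystander: loose white mug, 80 mm in diameter, 90 mm high. Origin under its centre.
- tripod_head: Bystander: loose small tripod head, 52 mm high, 56 mm wide. Origin under its centre.
- level: Bystander: loose aluminium spirit level 110 by 22 by 26 mm. Origin under its centre.
- lens: The same camera lens; its origin is the centre of its underside.

How it is judged (in metres and radians):
On the way, in this order (a step that is already met when the one before it is completed fails the run):
1. the lens stands in the tray, let go (x of lens_centre in the frame of tray between -0.055 and 0.055 m and y of lens_centre in the frame of tray between -0.045 and 0.045 m and height (world z) of lens_centre below 0.052 m and angle between lens_centre's own z axis and vertical below 0.15 rad and contact force between the fingers and lens below 0.1 N), for 0.2 s.
2. the carriage is held at the mark (x of carriage in the frame of mark between -0.005 and 0.005 m and contact force between the fingers and carriage above 2 N and linear speed of carriage below 0.02 m/s), for 0.5 s.
At the end, for the whole second after the job is handed in: The lens stands upright (within 0.15 rad) on the tray's floor, its centre within 55 mm (tray x) and 45 mm (tray y) of the tray's centre, at rest and not touched by the gripper; the carriage's pointer is within 5 mm of the mark, still, and held there by the gripper's fingers (more than 2 N) (all of step 1 and all of step 2 and linear speed of lens below 0.02 m/s); the arm keeps its last pose, push and grip.
It fails at once if a loose bystander moved more than 25 mm (distance of any of battery, short_lens, driver, mug, tripod_head, level from where it was at the start of the episode above 0.025 m).
It fails at once if the lens dropped or thrown (moving faster than 0.8 m/s out of the fingers) (linear speed of lens above 0.8 m/s and contact force between the fingers and lens below 0.1 N).
It also fails if it takes over 54 s, if anything falls off the work surface, if the arm or the gripper's body presses on something with over 40 N, if the wrist force passes 120 N, or if a joint passes its speed limit or range.

## Working session

There is one attempt and no reset: what is moved stays moved. The work goes in short steps, Python scripts to look and compute and a shell command to move; the robot and the scene stay as the last step left them, time stands still between calls to the robot, and variables do not carry over. Pictures are saved under pics/ and viewed, about 8 in all and at most 12, crops included, and the job is handed in when it is done.

```bash
mkdir -p pics; ls; cat > h.py <<'E'
import numpy as np, cv2
from workcell import sensors, viewer, ticket, bot
from scipy.spatial.transform import Rotation as R
def shot(name,fn):
    m=viewer.camera_model(name); p,d=viewer.get_image(name)
    np.savez('pics/'+fn+'.npz',p=p,d=d,K=m['K'],E=m['extrinsics'])
    cv2.imwrite('pics/'+fn+'.png',p[:,:,::-1]); return p,d
def world(fn,u,v):
    z=np.load('pics/'+fn+'.npz'); d=z['d'][v,u]
    c=d*np.linalg.inv(z['K'])@[u,v,1]
    return (z['E']@np.r_[c,1])[:3]
def cloud(fn):
    z=np.load('pics/'+fn+'.npz'); d=z['d']; v,u=np.indices(d.shape)
    c=np.stack([u,v,np.ones_like(u)],-1)@np.linalg.inv(z['K']).T*d[...,None]
    return c@z['E'][:3,:3].T+z['E'][:3,3]
def st():
    s=sensors.observe(); print({k:np.round(s[k],4).tolist() for k in ('clock','joint_positions','tool_pos','eef_rot','wrist_force','grip_width')})
    return s
E
python3 - <<'E'
from h import *
st(); print(bot.hold_point_z)
shot('top','top0'); shot('scene','sc0')
E
```

```text
pics
{'clock': 0.0, 'joint_positions': [90.5891, 20.5901, 0.6338, -0.0204, -70.1352, -16.5079], 'tool_pos': [0.185, 0.6487, 0.2304], 'eef_rot': [179.9068, -0.0076, -15.9257], 'wrist_force': [0.1642, 0.2821, 0.0546], 'grip_width': 0.0852}
0.0187
```

View pics/top0.png

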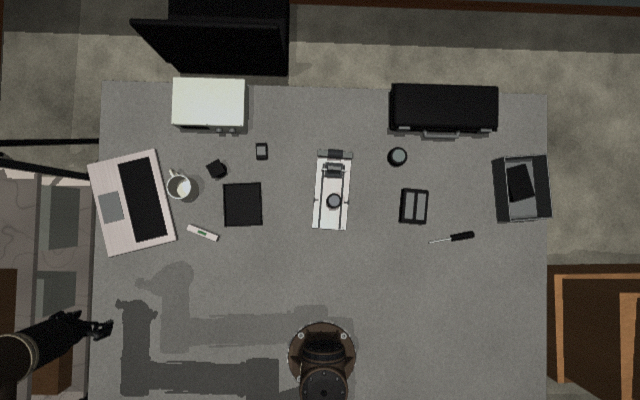

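View pics/sc0.png

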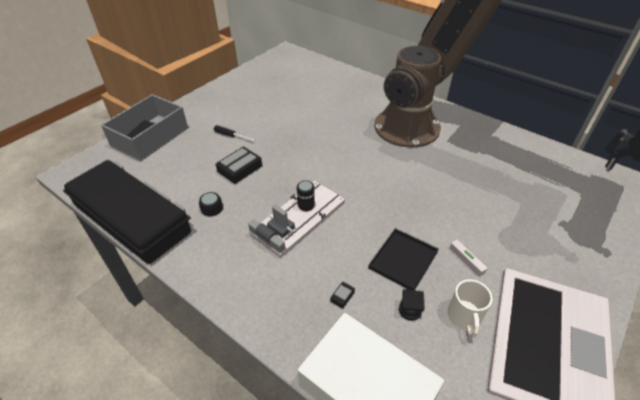

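The top view has +x up and +y left. The slide is at about (332,190) with the lens at (334,200), the carriage handle at about (334,170), the tray at (243,204) and the charger at (414,206). I'll take numbers from an enlarged crop and the point cloud.

```bash
python3 - <<'E'
from h import *
W=cloud('top0'); p=np.load('pics/top0.npz')['p']
c=p[140:240,220:360][:,:,::-1]; cv2.imwrite('pics/c1.png',cv2.resize(c,None,fx=5.6,fy=5.6,interpolation=cv2.INTER_CUBIC))
print(W[204,243],W[190,318],np.load('pics/top0.npz')['K'][0,0])
def box(m,n):
    P=W[m][:,:2].astype(np.float32); r=cv2.minAreaRect(P); print(n,len(P),np.round(r[0],4),np.round(r[1],4),round(r[2],2),'mean',P.mean(0), 'z',np.median(W[m][:,2]))
X,Y,Z=W[...,0],W[...,1],W[...,2]
vi,ui=np.indices(Z.shape)
sl=(ui>308)&(ui<358)&(vi>145)&(vi<234)
box(sl&(Z>.012),'slide'); box(sl&(Z>.078)&(vi>185),'lens>78'); box(sl&(Z>.08)&(vi<185),'handle'); box(sl&(Z>.05)&(vi<162),'drum')
tr=(ui>218)&(ui<268)&(vi>178)&(vi<230)
box(tr&(p.max(-1)<60),'tray')
E
```

```text
[0.5186675  0.2869052  0.00497985] [0.57353964 0.02530543 0.02007928] 381.6422940182463
slide 2729 [ 0.5757 -0.0221] [0.1205 0.2744] 86.91 mean [ 0.5751989  -0.02089009] z 0.021326429572162686
lens>78 191 [ 0.5152 -0.0062] [0.0466 0.1023] 46.15 mean [ 0.53248954 -0.02214014] z 0.10044364519736049
handle 74 [0.5776 0.0129] [0.0416 0.1802] 59.45 mean [ 0.6259045  -0.01771409] z 0.09757886916901959
drum 251 [ 0.5995 -0.0241] [0.1177 0.2267] 86.91 mean [ 0.6938534 -0.0272608] z 0.05763280573180096
tray 1630 [0.5255 0.1991] [0.1502 0.3109] 3.95 mean [0.5186366 0.2889041] z 0.004171285753424958
```

View pics/c1.png

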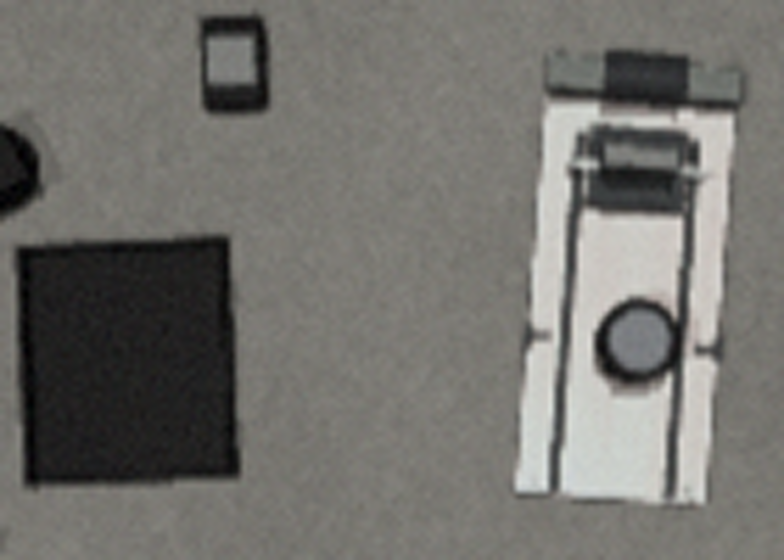

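Slide yaw is about −3.1°, with the mark ribs near top-view pixels (316,200) and (346.4,202.5). Next I'll hover over the lens at yaw −93.1, which serves both grasps, and look with the wrist camera.

```bash
cat >> h.py <<'E'
def plan(target,yaw,n,frac=1):
    s=sensors.observe(); p=np.array(s['tool_pos']); r=R.from_euler('xyz',s['eef_rot'],degrees=True)
    g=R.from_euler('xyz',[180,0,yaw],degrees=True); rv=(r.inv()*g).as_rotvec(); dp=(np.array(target)-p)/n
    for i in range(n):
        ri=r*R.from_rotvec(rv*i/n)
        print(*np.round(ri.inv().apply(dp)/.05,3),*np.round(np.degrees(rv)/n/360,4),sep=' ',end='; ')
    print()
E
python3 - <<'E'
from h import *
W=cloud('top0');z=np.load('pics/top0.npz')
X,Y,Z=[W[...,i] for i in range(3)]
vi,ui=np.indices(Z.shape)
m=(ui>308)&(ui<358)&(vi>185)&(vi<215)&(Z>.094); print('lens',W[m].mean(0),np.ptp(W[m],0))
m=(ui>308)&(ui<358)&(vi>160)&(vi<180)&(Z>.09); print('handle',W[m].mean(0),np.ptp(W[m],0))
Ki=np.linalg.inv(z['K'])
E=z['E']
for u,v in ((316.07,200.),(346.4,202.5)):
    d=E[:3,:3]@Ki@[u,v,1]; print('mark',E[:3,3]+d*(0.03-E[2,3])/d[2])
plan([.53,-.022,.23],-93.1,17)
E
```

```text
lens [ 0.53324917 -0.02322752  0.14880173] [0.06743897 0.09089434 1.25625117]
handle [ 0.63327066 -0.02203887  0.1770078 ] [0.1608623  0.08885906 1.25941012]
mark [0.53808507 0.03126494 0.03      ]
mark [ 0.5319985  -0.07409291  0.03      ]
0.607 0.647 0.002 0.0 -0.0 0.0126; 0.656 0.597 0.001 0.0 -0.0 0.0126; 0.701 0.544 0.001 0.0 -0.0 0.0126; 0.742 0.486 0.001 0.0 -0.0 0.0126; 0.778 0.426 0.001 0.0 -0.0 0.0126; 0.81 0.363 0.001 0.0 -0.0 0.0126; 0.836 0.298 0.001 0.0 -0.0 0.0126; 0.857 0.231 0.001 0.0 -0.0 0.0126; 0.872 0.162 0.001 0.0 -0.0 0.0126; 0.882 0.093 0.001 0.0 -0.0 0.0126; 0.887 0.023 0.001 0.0 -0.0 0.0126; 0.886 -0.048 0.001 0.0 -0.0 0.0126; 0.88 -0.118 0.001 0.0 -0.0 0.0126; 0.867 -0.187 0.001 0.0 -0.0 0.0126; 0.85 -0.255 0.001 0.0 -0.0 0.0126; 0.827 -0.321 0.001 0.0 -0.0 0.0126; 0.799 -0.386 0.001 0.0 -0.0 0.0126;
```

```bash
python3 -m creep '0 .6 .65 0 0 0 .0126; 0 .66 .6 0 0 0 .0126; 0 .7 .54 0 0 0 .0126; 0 .74 .49 0 0 0 .0126; 0 .78 .43 0 0 0 .0126; 0 .81 .36 0 0 0 .0126; 0 .84 .3 0 0 0 .0126; 0 .86 .23 0 0 0 .0126; 0 .87 .16 0 0 0 .0126; 0 .88 .09 0 0 0 .0126; 0 .89 .02 0 0 0 .0126; 0 .89 -.05 0 0 0 .0126; 0 .88 -.12 0 0 0 .0126; 0 .87 -.19 0 0 0 .0126; 0 .85 -.25 0 0 0 .0126; 0 .83 -.32 0 0 0 .0126; 0 .8 -.39 0 0 0 .0126; 0 0 0 0 0 0 0; 0 0 0 0 0 0 0'; python3 - <<'E'
from h import *
shot('wrist','w1'); st()
E
```

```text
clock: 2.48
tool_pos: [0.5307, -0.0223, 0.2308]
eef_rot: [179.9, -0.0, -93.1]
wrist_force: [0.5, 0.2, -0.6]
grip_width: 0.0857
{'clock': 2.525, 'joint_positions': [18.8082, 6.9988, -17.3981, -0.0132, -65.6295, -21.802], 'tool_pos': [0.5307, -0.0218, 0.2311], 'eef_rot': [179.971, 0.0014, -92.9992], 'wrist_force': [-0.8278, 0.0083, 0.8831], 'grip_width': 0.0855}
```

View pics/w1.png

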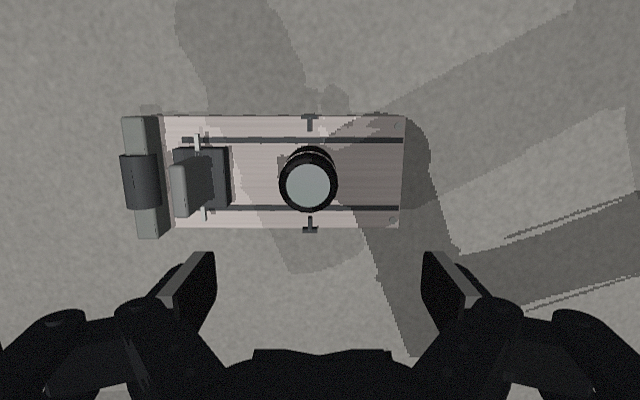

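The wrist view shows the lens top centred at about (308,186), the ribs at (310,120) and (310,225), the handle top at about (179,190) and the pointer ends at (197,140) and (206,214). I'll convert these to world positions.

```bash
python3 - <<'E'
from h import *
W=cloud('w1');z=np.load('pics/w1.npz');E=z['E'];Ki=np.linalg.inv(z['K'])
def pl(u,v,h):
    d=E[:3,:3]@Ki@[u,v,1]; return np.round(E[:3,3]+d*(h-E[2,3])/d[2],4)
print('lens disc depth',W[186,308],'ray',pl(308,186,.1))
Z=W[...,2]; vi,ui=np.indices(Z.shape)
def c(m,n):
    P=W[m]; print(n,m.sum(),np.round(cv2.minAreaRect(P[:,:2].astype(np.float32)),3) if 0 else cv2.minAreaRect(P[:,:2].astype(np.float32)),np.median(P[:,2]))
ok=(ui>110)&(ui<420)&(vi>100)&(vi<245)&(Z<.12)
c(ok&(Z>.096)&(ui>270)&(ui<345),'lens')
c(ok&(Z>.094)&(ui<230),'handle')
b=ok&(Z>.013)&(Z<.024); c(b,'bed')
r=ok&(Z>.025)&(Z<.034)&(abs(ui-310)<12)&((vi<135)|(vi>212)); c(r,'ribs')
for lo,hi,h in ((112,135,0),(212,236,0)):
    k=r&(vi>lo)&(vi<hi); print('rib',k.sum(),W[k].mean(0))
print('ribs px',pl(310,120,.03),pl(310,224,.03),'ptr',pl(197,140,.043),pl(206,214,.043))
E
```

```text
lens disc depth [ 0.5387904  -0.02548887  0.1014433 ] ray [ 0.5389 -0.0252  0.1   ]
lens 2680 ((0.5390868186950684, -0.026163987815380096), (0.04835059493780136, 0.04853023588657379), 41.563011169433594) 0.10028215767315013
handle 903 ((0.6465694308280945, -0.025661595165729523), (0.04558385908603668, 0.014034795574843884), 87.2404556274414) 0.09760172094038339
bed 19543 ((0.5687220692634583, -0.021281085908412933), (0.11985175311565399, 0.25345930457115173), 86.87095642089844) 0.01998983902549395
ribs 248 ((0.5403814315795898, -0.01943815127015114), (0.12295404821634293, 0.014991993084549904), 86.67413330078125) 0.0298781711677282
rib 128 [ 0.53721641 -0.07584105  0.02978641]
rib 120 [0.54338955 0.03579206 0.02970357]
ribs px [ 0.5358 -0.075   0.03  ] [0.5423 0.0323 0.03  ] ptr [ 0.6443 -0.0627  0.043 ] [0.6461 0.0114 0.043 ]
```

```bash
python3 - <<'E'
from h import *
plan([.539,-.0262,.045],-93.1,1)
E
```

```text
0.079 -0.173 3.722 0.0001 0.0 0.0003;
```

```bash
python3 -m creep '0 .08 -.17 .3 0 0 0; 0 0 0 .7 0 0 0; 0 0 0 .7 0 0 0; 0 0 0 .7 0 0 0; 0 0 0 .65 0 0 0; 0 0 0 .4 0 0 0; 0 0 0 .27 0 0 0; 0 0 0 0 0 0 0; 0 0 0 0 0 0 0; 255 0 0 0 0 0 0; 255 0 0 0 0 0 0; 255 0 0 0 0 0 0; 255 0 0 0 0 0 0; 255 0 0 0 0 0 0; 255 0 0 0 0 0 0; 255 0 0 0 0 0 0' 35; python3 - <<'E'
from h import *
st()
E
```

```text
clock: 4.53
tool_pos: [0.5396, -0.0265, 0.0461]
eef_rot: [-179.9, 0.0, -93.0]
wrist_force: [-2.4, 0.4, 5.7]
grip_width: 0.0491
{'clock': 4.525, 'joint_positions': [17.9878, 19.2036, -29.3612, 0.0143, -41.3846, -21.0152], 'tool_pos': [0.5396, -0.0265, 0.0461], 'eef_rot': [-179.9494, 0.0093, -93.0167], 'wrist_force': [-2.3876, 0.3709, 5.7456], 'grip_width': 0.0491}
```

```bash
python3 -m creep '255 0 0 -.2 0 0 0; 255 0 0 -.5 0 0 0; 255 0 0 -.5 0 0 0; 255 0 0 -.2 0 0 0; 255 -.3 .05 0 0 0 0; 255 -.7 .05 0 0 0 0; 255 -.8 .05 0 0 0 0; 255 -.8 .05 0 0 0 0; 255 -.8 .05 0 0 0 0; 255 -.8 0 0 0 0 0; 255 -.8 0 0 0 0 0; 255 -.7 0 0 0 0 0; 255 -.4 -.02 0 0 0 0; 255 -.2 0 0 0 0 0; 255 0 0 0 0 0 0; 255 0 0 0 0 0 0'; python3 - <<'E'
from h import *
st(); shot('wrist','w2'); shot('top','t2')
E
```

```text
clock: 6.52
tool_pos: [0.5443, 0.2876, 0.1152]
eef_rot: [180.0, -0.0, -93.1]
wrist_force: [0.3, 0.4, -1.7]
grip_width: 0.0488
{'clock': 6.525, 'joint_positions': [46.0028, 20.536, -15.6451, -0.0079, -53.8555, -49.0724], 'tool_pos': [0.5443, 0.2876, 0.1152], 'eef_rot': [179.9712, -0.0236, -93.0742], 'wrist_force': [0.3077, 0.3589, -1.713], 'grip_width': 0.0488}
```

View pics/w2.png

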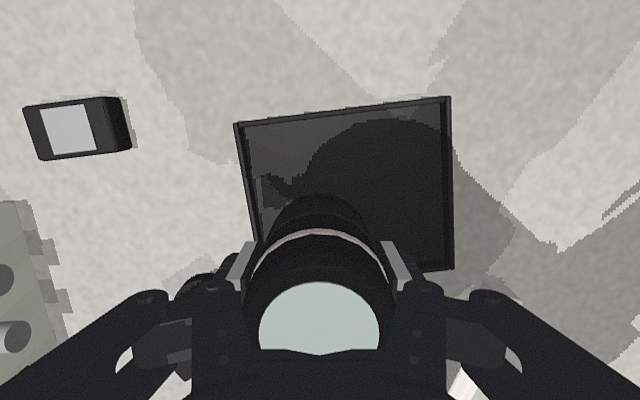

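The lens is held upright. The tray rim corners visible are (235,123), (450,97) and (453,268). I'll compute the tray centre from those.

```bash
python3 - <<'E'
from h import *
z=np.load('pics/w2.npz');E=z['E'];Ki=np.linalg.inv(z['K'])
def pl(u,v,h):
    d=E[:3,:3]@Ki@[u,v,1]; return (E[:3,3]+d*(h-E[2,3])/d[2])[:2]
a,b,c=pl(235,123,.018),pl(450,97,.018),pl(453,268,.018)
print(a,b,c,np.linalg.norm(a-b),np.linalg.norm(b-c),'ctr',(a+c)/2)
plan([*((a+c)/2),.032],-93.1,1)
E
```

```text
[0.59817984 0.23011332] [0.45207512 0.22096538] [0.44391504 0.3474625 ] 0.1463908197524155 0.12676004323931336 ctr [0.52104744 0.28878791]
0.003 0.469 1.668 0.0 -0.0 0.0;
```

```bash
python3 -m creep '255 0 .25 .2 0 0 0; 255 0 .22 .4 0 0 0; 255 0 0 .5 0 0 0; 255 0 0 .3 0 0 0; 255 0 0 .15 0 0 0; 255 0 0 .08 0 0 0; 255 0 0 0 0 0 0; 255 0 0 0 0 0 0'
```

```text
clock: 7.62
tool_pos: [0.5214, 0.2901, 0.0344]
eef_rot: [-180.0, 0.0, -93.0]
wrist_force: [-0.5, -0.0, -1.9]
grip_width: 0.0492
```

```bash
python3 -m creep '255 0 0 .03 0 0 0; 255 0 0 .03 0 0 0; 255 0 0 0 0 0 0; 255 0 0 0 0 0 0'
```

```text
clock: 8.12
tool_pos: [0.5211, 0.2898, 0.0308]
eef_rot: [180.0, -0.0, -93.0]
wrist_force: [0.3, -0.5, -2.0]
grip_width: 0.0492
```

```bash
python3 -m creep '255 0 0 .02 0 0 0; 255 0 0 .02 0 0 0; 255 0 0 0 0 0 0; 255 0 0 0 0 0 0'
```

```text
clock: 8.62
tool_pos: [0.5212, 0.29, 0.0301]
eef_rot: [-180.0, 0.0, -93.0]
wrist_force: [-3.3, -1.7, 9.6]
grip_width: 0.049
```

Floor contact (z force +9.6 N). Now release and rise.

```bash
python3 -m creep '255 0 0 -.01 0 0 0; 200 0 0 0 0 0 0; 120 0 0 0 0 0 0; 60 0 0 0 0 0 0; 0 0 0 0 0 0 0; 0 0 0 0 0 0 0; 0 0 0 0 0 0 0; 0 0 0 0 0 0 0; 0 0 0 -.3 0 0 0; 0 0 0 -.6 0 0 0; 0 0 0 -.7 0 0 0; 0 0 0 -.7 0 0 0; 0 0 0 -.5 0 0 0; 0 0 0 -.2 0 0 0; 0 0 0 0 0 0 0'; python3 - <<'E'
from h import *
shot('wrist','w3'); st()
W=cloud('w3'); Z=W[...,2]; m=(Z>.078)&(Z<.09); P=W[m]
P=P[np.linalg.norm(P[:,:2]-[.521,.289],axis=1)<.045]; print(len(P),cv2.minAreaRect(P[:,:2].astype(np.float32)),np.median(P[:,2]))
plan([.6466,-.0257,.18],-93.1,10)
E
```

```text
clock: 10.5
tool_pos: [0.5211, 0.29, 0.18]
eef_rot: [-180.0, 0.1, -93.0]
wrist_force: [-0.6, -0.7, -0.4]
grip_width: 0.0856
{'clock': 10.55, 'joint_positions': [47.8517, 15.4061, -13.8332, -0.0219, -60.7762, -50.8813], 'tool_pos': [0.5207, 0.2897, 0.179], 'eef_rot': [179.9754, -0.0, -93.0404], 'wrist_force': [-0.5239, -0.6501, -0.0729], 'grip_width': 0.0854}
3439 ((0.5210098624229431, 0.28971385955810547), (0.04813791811466217, 0.04926678165793419), 87.89598846435547) 0.08429827983481983
0.617 -0.285 -0.002 0.0 -0.0 0.0; 0.617 -0.285 -0.002 0.0 -0.0 0.0; 0.616 -0.285 -0.002 0.0 -0.0 0.0; 0.616 -0.285 -0.002 0.0 -0.0 0.0; 0.616 -0.285 -0.002 0.0 -0.0 0.0; 0.616 -0.285 -0.002 0.0 -0.0 0.0; 0.616 -0.285 -0.002 0.0 -0.0 0.0; 0.616 -0.285 -0.002 0.0 -0.0 0.0; 0.616 -0.285 -0.002 0.0 -0.0 0.0; 0.616 -0.285 -0.002 0.0 -0.0 0.0;
```

View pics/w3.png

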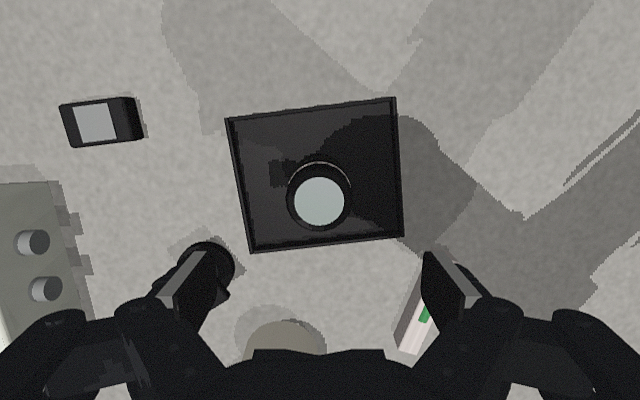

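The lens stands centred in the tray with its top at z 0.084. Next is the handle, with the fingers partly closed to clear the drum.

```bash
python3 -m creep '0 .3 -.15 0 0 0 0; 0 .6 -.28 0 0 0 0; 0 .7 -.32 0 0 0 0; 0 .7 -.32 0 0 0 0; 0 .75 -.35 0 0 0 0; 0 .75 -.35 0 0 0 0; 140 .75 -.35 0 0 0 0; 140 .65 -.3 0 0 0 0; 140 .5 -.23 0 0 0 0; 140 .31 -.15 0 0 0 0; 140 .15 -.05 0 0 0 0; 140 0 0 0 0 0 0; 140 0 0 0 0 0 0'; python3 - <<'E'
from h import *
shot('wrist','w4'); st()
W=cloud('w4'); Z=W[...,2]; m=(Z>.092)&(Z<.103); P=W[m]
P=P[np.linalg.norm(P[:,:2]-[.6466,-.0257],axis=1)<.04]; r=cv2.minAreaRect(P[:,:2].astype(np.float32)); print(len(P),r)
plan([*r[0],.055],-93.1,1)
E
```

```text
clock: 12.18
tool_pos: [0.6469, -0.0245, 0.1793]
eef_rot: [-180.0, 0.0, -93.0]
wrist_force: [-0.2, 0.4, 0.5]
grip_width: 0.0385
{'clock': 12.225, 'joint_positions': [15.0689, 19.9928, -7.1375, -0.0067, -62.8588, -18.0361], 'tool_pos': [0.6469, -0.0244, 0.1794], 'eef_rot': [-179.9915, 0.0091, -92.9702], 'wrist_force': [-0.1712, 0.2644, -0.0304], 'grip_width': 0.0387}
1287 ((0.6470820903778076, -0.0259400624781847), (0.045452721416950226, 0.013621937483549118), 86.57389068603516)
0.031 -0.004 2.488 -0.0 0.0 0.0004;
```

View pics/w4.png

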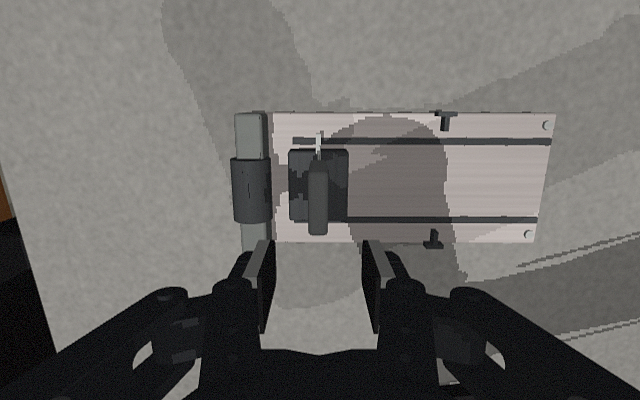

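The handle top at (318,200) lies midway between the fingers, and the ribs are at (445,121) and (433,238). Descend and grip.

```bash
python3 -m creep '140 .03 0 .3 0 0 0; 140 0 0 .6 0 0 0; 140 0 0 .6 0 0 0; 140 0 0 .5 0 0 0; 140 0 0 .3 0 0 0; 140 0 0 .18 0 0 0; 140 0 0 0 0 0 0; 255 0 0 0 0 0 0; 255 0 0 0 0 0 0; 255 0 0 0 0 0 0; 255 0 0 0 0 0 0; 255 0 0 0 0 0 0; 255 0 0 0 0 0 0' 70; python3 - <<'E'
from h import *
s=st(); z=np.load('pics/w4.npz');E=z['E'];Ki=np.linalg.inv(z['K'])
W=cloud('w4');Z=W[...,2]; vi,ui=np.indices(Z.shape)
q=[]
for u,v in ((445,122),(433,236)):
    m=(abs(ui-u)<13)&(abs(vi-v)<13)&(Z>.026)&(Z<.034); q.append(W[m].mean(0)); print(m.sum(),q[-1])
mid=np.mean(q,0); t=np.radians(-3.15); ax=np.array([np.cos(t),np.sin(t)])
print('mid',mid,'pull',(np.array([.647,-.0258])-mid[:2])@ax)
g=np.array(s['tool_pos'])[:2]-ax*.1065
plan([*g,s['tool_pos'][2]],s['eef_rot'][2],1)
E
```

```text
clock: 13.85
tool_pos: [0.6475, -0.0267, 0.0564]
eef_rot: [-179.9, 0.0, -93.0]
wrist_force: [-1.5, 1.6, 6.1]
grip_width: 0.0133
{'clock': 13.85, 'joint_positions': [14.8646, 26.7248, -14.6545, 0.0134, -48.5363, -17.8953], 'tool_pos': [0.6475, -0.0267, 0.0564], 'eef_rot': [-179.9166, 0.0163, -93.0218], 'wrist_force': [-1.4644, 1.6364, 6.1044], 'grip_width': 0.0133}
198 [ 0.53747686 -0.07496194  0.02959858]
186 [0.54360077 0.03554253 0.02938379]
mid [ 0.54053882 -0.01970971  0.02949119] pull 0.10663499344567312
-0.005 2.13 -0.003 -0.0002 0.0 -0.0;
```

```bash
python3 -m creep '255 0 .05 0 0 0 0; 255 0 .12 0 0 0 0; 255 0 .2 0 0 0 0; 255 0 .22 0 0 0 0; 255 0 .22 0 0 0 0; 255 0 .22 0 0 0 0; 255 0 .22 0 0 0 0; 255 0 .22 0 0 0 0; 255 0 .22 0 0 0 0; 255 0 .2 0 0 0 0; 255 0 .14 0 0 0 0; 255 0 .08 0 0 0 0; 255 0 .02 0 0 0 0; 255 0 0 0 0 0 0; 255 0 0 0 0 0 0; 255 0 0 0 0 0 0'; python3 - <<'E'
from h import *
st(); p,_=shot('wrist','w5'); shot('top','t5')
E
```

```text
clock: 15.85
tool_pos: [0.5437, -0.0209, 0.0564]
eef_rot: [-179.7, 0.0, -93.0]
wrist_force: [8.6, -2.9, -0.0]
grip_width: 0.0135
{'clock': 15.85, 'joint_positions': [18.4961, 18.5361, -28.5937, 0.1107, -42.5572, -21.5631], 'tool_pos': [0.5437, -0.0209, 0.0564], 'eef_rot': [-179.6813, 0.0449, -92.9855], 'wrist_force': [8.569, -2.901, -0.0323], 'grip_width': 0.0135}
```

View pics/w5.png

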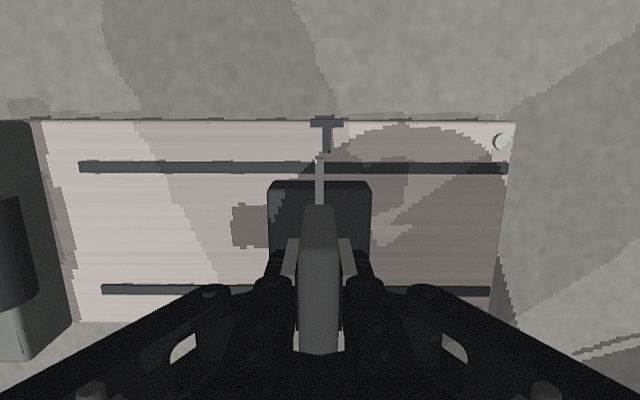

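The rib is at about (327,138) and the pointer at about (319.5,180), so the pointer still needs to move slightly to −x. Measuring the gap along the track.

```bash
python3 - <<'E'
from h import *
z=np.load('pics/w5.npz');E=z['E'];Ki=np.linalg.inv(z['K']);t=np.radians(-3.15); ax=np.array([np.cos(t),np.sin(t)])
def pl(u,v,h):
    d=E[:3,:3]@Ki@[u,v,1]; return (E[:3,3]+d*(h-E[2,3])/d[2])[:2]
p=z['p']
for v in (135,145,165,185,200): print(v,p[v,312:338].mean(-1).astype(int))
a,b=pl(319.5,180,.043),pl(327,140,.03); print(a,b,(a-b)@ax)
W=cloud('w5');Z=W[...,2]; vi,ui=np.indices(Z.shape)
r=(abs(ui-327)<16)&(vi>116)&(vi<152)&(Z>.026)&(Z<.034)
q=(abs(ui-320)<12)&(vi>155)&(vi<182)&(Z>.037)&(Z<.046)
print(r.sum(),q.sum(),(W[q][:,:2].mean(0)-W[r][:,:2].mean(0))@ax, np.median(W[q][:,2]))
E
```

```text
135 [164 166 165 166 166 165 165 164 166 168 108  69  76  78  77  79  80  77
  79 105 107 175 165 166 163 164]
145 [167 169 169 170 169 168 168 167 168 173 125  66  75  76  73  76  77  77
  88 114 108 111 178 171 170 171]
165 [ 44  37  44 105 115 113 110 111 111 111 115 119  36  40  41  42  44  44
  44  44  45  42  39  43  44  44]
185 [ 29  35  43 101 119 113 109 113 110 112 115  95  23  23  37  34  39  34
  33  30  26  28  36  28  35  30]
200 [ 47  43  47 101 111 110 110 107 108 113 114  96  37  43  40  47  44  40
  42  44  47  51  42  46  44  43]
[ 0.54143997 -0.05340316] [ 0.53692759 -0.07034423] 0.0035746458833859824
475 224 0.003658552867143606 0.04390944545023416
```

```bash
python3 -m creep '255 0 .03 0 0 0 0; 255 0 .03 0 0 0 0; 255 0 0 0 0 0 0; 255 0 0 0 0 0 0; 255 0 0 0 0 0 0; 255 0 0 0 0 0 0; 255 0 0 0 0 0 0; 255 0 0 0 0 0 0'; python3 - <<'E'
from h import *
t=np.radians(-3.15); ax=np.array([np.cos(t),np.sin(t)])
st(); shot('wrist','w6'); shot('scene','s6')
W=cloud('w6');Z=W[...,2]; vi,ui=np.indices(Z.shape)
r=(abs(ui-324)<18)&(vi>116)&(vi<152)&(Z>.026)&(Z<.034)
q=(abs(ui-320)<12)&(vi>155)&(vi<182)&(Z>.037)&(Z<.046)
print(r.sum(),q.sum(),(W[q][:,:2].mean(0)-W[r][:,:2].mean(0))@ax)
p=cv2.imread('pics/w6.png')[100:250,220:420]; s=cv2.imread('pics/s6.png')[150:300,220:420]
s2=cv2.imread('pics/s6.png')[200:300,350:450]
cv2.imwrite('pics/f.png',np.vstack([cv2.resize(p,(400,300)),cv2.resize(s,(400,300))])if 0 else np.hstack([cv2.resize(p,(400,300)),cv2.resize(cv2.imread('pics/s6.png')[150:300,240:440],(400,300))]))
E
```

```text
clock: 16.95
tool_pos: [0.5408, -0.0207, 0.0564]
eef_rot: [-179.7, 0.0, -93.0]
wrist_force: [9.8, -3.4, -0.9]
grip_width: 0.0129
{'clock': 16.95, 'joint_positions': [18.6221, 18.3027, -28.9697, 0.1163, -42.4062, -21.6898], 'tool_pos': [0.5408, -0.0207, 0.0564], 'eef_rot': [-179.6722, 0.0455, -92.9819], 'wrist_force': [9.7667, -3.4298, -0.8719], 'grip_width': 0.0129}
470 224 0.0009340694775125756
```

View pics/f.png

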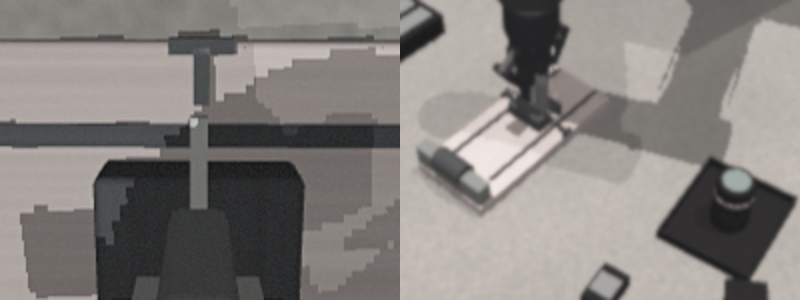

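The pointer is in line with the rib (crop: pointer x≈199, rib x≈203, a gap of about 1 mm). The lens is upright in the tray, and the carriage has been held still for more than 0.5 s.

```bash
python3 - <<'E'
from h import *
st(); print(ticket.hand_in())
E
```

```text
{'clock': 17.05, 'joint_positions': [18.621, 18.3027, -28.9698, 0.1169, -42.407, -21.689], 'tool_pos': [0.5408, -0.0207, 0.0564], 'eef_rot': [-179.673, 0.0447, -92.9818], 'wrist_force': [9.0416, -2.8815, -0.6324], 'grip_width': 0.0132}
the job is handed in; nothing more can be done
None
```

The lens is standing in the tray and the carriage is held at the mark; I handed the job in at 17 s, and no verdict is reported.

- **Lens:** I set it down on the tray floor with about 10 N of contact and released it. It measured less than 1 mm from the tray centre, with its top at z = 0.084 m, and it was still upright in the last scene image.
- **Carriage:** I pinched the handle at 70 N and pulled it out. The first pull of 106.5 mm stopped about 3 mm short, so I added 3 mm. The last camera check put the pointer 0.9 mm from the mark, while the pull distance says about 0.1 mm; both are inside the 5 mm limit.
- **Hold:** the gripper was still holding the handle, with the spring pulling at about 9 to 10 N.
- **Other things on the bench:** I did not measure whether they moved. The arm passed above or clear of them, and I saw no contact.

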